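Fetch the stirrer shaft from its storage tube

TASK

Three vessels stand in front of the mouth of the clear storage tube and block the stirrer shaft in it: first move all three into the steel side tray, standing upright. Then draw the shaft out of the tube, regrasping along its length as needed, and lay it centred in both V-notches of the cradle. Last, stand each vessel back on the very mat, and in the middle of it, where that vessel stood at the start; never tip a vessel over.

Things in the scene. Friction and masses are not known exactly. Their poses are not given: they have to be found in the camera images.
- tube: Fixed clear plastic tube lying level on a grey stand 70 mm wide. Origin on the table straight below the centre of its open mouth; its bore runs along the body's +x for 260 mm (outer diameter about 25 mm, bore 18 mm, axis 60 mm above the table, far end closed), so the shaft comes out towards the body's -x. The three vessels stand in a row along -x, in the shaft's path.
- shaft: Plain round steel stirrer shaft, 300 mm long with rounded ends, 10 mm diameter, 110 to 220 g, lying loose on the floor of the tube's bore (its axis 56 mm above the table) with 40 to 60 mm sticking out of the mouth. Origin at its middle (its centre of mass), on its axis; x runs along it, pointing into the tube at the start; it may roll about x. Once its middle is well past the mouth it tips unless held.
- jar: Squat white straight-sided closed jar, 56 mm diameter, 68 mm tall, about 0.2 kg. Origin at the centre of its underside, z up.
- bottle: White round bottle with a narrow black cap: body 42 mm diameter and straight up to 66 mm, then a shoulder, cap 26 mm diameter from 76 to 92 mm height, about 0.16 kg. Origin at the centre of its underside, z up.
- flask: Clear conical flask with a small dark stopper: 66 mm diameter at the foot tapering to a straight neck 26 mm in diameter between 70 and 100 mm height, stopper (22 mm) up to 112 mm; about 0.18 kg; take it by the neck. Origin at the centre of its underside, z up.
- tray: Fixed shallow open steel tray, 120 mm along its x by 270 mm along its y, walls 4 mm thick and 16 mm high, floor 4 mm thick (a vessel's foot then stands 4 mm above the table). Origin at the centre of its underside on the table. Room for the three vessels in a row along y, 80 mm apart.
- cradle: Fixed shaft cradle: an aluminium base 60 by 210 mm and 8 mm high with two black V-notches at y = -85 and +85 mm (each 14 mm thick along y; flanks at 45 degrees, 42 mm wide at the top; tops 59 mm, apex 38 mm above the table). Origin at the centre of its underside on the table; the shaft lies along its y, either way round, with its axis 45 mm above the table and its middle over the origin.
- mat0: Fixed round cork mat, 76 mm diameter, 3 mm thick, the nearest of the row before the tube's mouth; one vessel (which one differs from start to start) stands on its middle at the start. Origin at the centre of its underside on the table.
- mat1: Fixed round cork mat, 76 mm diameter, 3 mm thick, the middle one of the row before the tube's mouth; one vessel (which one differs from start to start) stands on its middle at the start. Origin at the centre of its underside on the table.
- mat2: Fixed round cork mat, 76 mm diameter, 3 mm thick, the farthest of the row before the tube's mouth; one vessel (which one differs from start to start) stands on its middle at the start. Origin at the centre of its underside on the table.
Not all that is in view belongs to the job. Leave any red look-alike of the flask alone. What is shaped like the bottle but blue is not meant.

How it is judged:
By the outcome, as a careful person would: the job done as asked, in the order asked, and still so for the second after the job is handed in, with the robot touching nothing.
It also fails if it takes over 147 s, if anything falls off the work surface, if the arm or the gripper's body presses on something with over 40 N, if the wrist force passes 120 N, or if a joint passes its speed limit or range.

ROBOT

A 6-joint arm with a two-finger parallel gripper is mounted at the origin on the work surface. World frame = base frame: x ahead of the robot, y to its left, z up, the work surface at z = 0. Lengths are in m, angles in rad, forces in N, time in s.
With the tool pointing down it reaches from about 0.3 to 0.775 m from the base axis. Payload 14.6 kg.
Tool frame: the origin (TCP) lies midway between the tips of the shut fingers; the grasp point (between the pads) lies 19 mm behind it (ctrl.grip_depth is the z of the grasp point in the tool frame, in m); z points along the fingers, y is the line along which they close (so a half turn about z gives the same grasp; the last joint's range is limited). The gripper opens to 94 mm and grips with 3 to 60 N. Pads are 16 mm wide; open, the fingers measure 119 mm over their backs; the gripper's body (75 mm by 177 mm) begins 78 mm behind the grasp point.
Start: joints at [1.14, 0.3, 1.521, -0, 1.321, -0.067], TCP at [0.196, 0.514, 0.205] pointing down, gripper open.
Joint ranges: [-3.03, 3.03], [-0.79, 2.21], [0.23, 2.52], [-1.04, 4.18], [0, 3.07], [-2.55, 2.55]. Speed limits (rad/s): [2.22, 2.22, 2.57, 3.14, 3.14, 3.14].

INTERFACE

Orientations are given as [roll, pitch, yaw] about the fixed x, y, z axes, in that order (R = Rz(yaw) Ry(pitch) Rx(roll)).
In Python, from station import ctrl gives the robot as it stands. The module is installed in compiled form; this text tells all that it offers.
- The arm moves only by the tool carry_out, never from a script. Its argument "commands" is a list of rows, each a list of 3 entries, a list of its own where there are three numbers: the closure, from 0 (fully open) to 1 (shut), then the shift along the tool's x, y, z in mm, then the turn, a rotation vector about the tool's x, y, z in rad. In form: [[gripper, [tx, ty, tz], [wx, wy, wz]], ...]. A call has 1 to 10 rows; each row shifts and turns the commanded pose from where the row before left it, along the tool's axes as they then stand; what a row does not reach is not made up. A row lasts 1/8 s, in which the tool goes at most 62.5 mm and 10.7 degrees, less where a joint would pass 70% of its speed; a pose out of reach is approached as far as the arm can. A call with a gripper value outside its range is refused whole. The fingers move at their own pace and stop on an object; "squeeze" is the grip in N (left out, the last holds). Time passes only in rows, so rows that do not move let the fingers close. It gives the time, the measured TCP pose, the force, the opening and the grip force at its end, in the units of the state.
- ctrl.get_obs(): the state, without advancing time (a new reading comes with each control period).
- ctrl.camera(name): name is "side" or "top" or "wrist"; returns a dict with "img" (384x512x3 uint8, blue, green, red), "camera_matrix" (3x3 intrinsics, pixels), "rvec" (rotation vector, rad) and "tvec" (3), from world to camera coordinates, as OpenCV has them. Camera axes: x right, y down, z forward; pixel columns grow to the right and rows downward; lengths in m; the calibration is good to about 2 mm. A picture is of the moment at which its call begins. There is no depth.
- ctrl.hand_in(): hands the job in; it is judged then, once.
Trained networks look in the newest picture that a camera, given by its name, has taken for a name from the list of things; names that differ only in an ending like _2 or _b are one class to them, and where a whole thing is asked for, a point or a joint stands for the part that bears it (a point fixed in the world has none). Each returns a list of dicts, best first, with "score" (0 to 1); they miss things now and then, are a little off and sometimes report something else, mostly with a low value. They report only what shows in the picture. A call takes as long as a camera call. They do not tell look-alikes from the thing itself.
- ctrl.outline_of(thing, camera): "region" (384x512 bool, what is visible of it).
- ctrl.place_of(thing, camera): "at" ([x, y, z] in m, in world coordinates, good to about 4 mm: a listed point, or the origin of a listed thing).
The state is a dict: "time_s": time; "qpos": joint angles; "joint_vel": joint speeds; "tau": joint torques, N m; "ee_pos": TCP position; "eef_rot": TCP orientation; "force": force on the tool from outside, world axes, zero at the start; "moment": the same for the moment, N m; "grip_width": finger opening in m; "grip_force": force on a finger pad.
Only numpy, scipy, OpenCV 4.12 (cv2) and the standard library are available. Lean on these libraries where they do the work, as an engineer would, in place of code of your own. Each camera call takes 0.05 s, during which the arm holds its last target. There are 200 camera calls.

## Working session

There is one attempt and no reset: what is moved stays moved. The work goes in short steps, Python scripts to look and compute and a tool call to move; the robot and the scene stay as the last step left them, time stands still between calls to the robot, and variables do not carry over. Pictures are saved under pics/ and viewed, at most 14 in all, crops included, and the job is handed in when it is done.

Besides the shell and the picture viewer there is one more tool, called as name(argument=value, ...) on one line, values as JSON. carry_out: Moves the arm, as the interface text tells. Its arguments: {"type":"object","properties":{"commands":{"type":"array","items":{"type":"array"}},"squeeze":{"type":"number"}},"required":["commands"]}

```bash
mkdir -p pics; cat > h.py <<'E'
import numpy as np, cv2
from station import ctrl
def cam(n,save=None):
    c=ctrl.camera(n)
    if save: cv2.imwrite('pics/'+save,c['img'])
    return c
E
python3 - <<'E'
from h import *
o=ctrl.get_obs(); print(o['time_s'],o['ee_pos'],o['eef_rot'],o['grip_width'],ctrl.grip_depth)
a=cam('top','top0.png');b=cam('side','side0.png')
cv2.imwrite('pics/both0.png',cv2.resize(np.vstack([a['img'],b['img']]),(400,600)))
for n in ['tube','shaft','jar','bottle','flask','tray','cradle','mat0','mat1','mat2']:
    for c in ['top','side']:
        print(n,c,[(np.round(d['at'],3).tolist(),round(float(d['score']),2)) for d in ctrl.place_of(n,c)])
E
```

```text
0.0 [0.19559982 0.51375715 0.20486945] [-3.14040903e+00 -1.21368222e-04  2.77777889e+00] 0.09443267539087005 -0.0188
tube top [([0.634, 0.178, 0.004], 0.69)]
tube side [([0.633, 0.182, -0.002], 0.69)]
shaft top [([0.618, 0.073, 0.005], 0.21)]
shaft side []
jar top [([0.62, -0.014, 0.002], 0.81)]
jar side [([0.626, -0.011, -0.003], 0.62), ([0.633, 0.179, -0.0], 0.17)]
bottle top [([0.616, 0.07, 0.007], 0.9), ([0.755, 0.226, -0.0], 0.88)]
bottle side [([0.62, 0.072, 0.004], 0.71), ([0.751, 0.223, -0.004], 0.64)]
flask top [([0.617, -0.089, 0.004], 0.64), ([0.738, -0.128, -0.001], 0.6)]
flask side [([0.736, -0.125, 0.006], 0.91), ([0.613, -0.091, 0.005], 0.83)]
tray top [([0.44, 0.08, 0.0], 0.96)]
tray side [([0.437, 0.086, 0.0], 0.83)]
cradle top [([0.442, 0.082, 0.0], 0.71), ([0.473, -0.317, -0.0], 0.67)]
cradle side [([0.479, -0.315, 0.001], 0.55)]
mat0 top [([0.615, -0.09, -0.002], 0.7), ([0.616, 0.072, 0.002], 0.6), ([0.625, -0.01, -0.003], 0.58)]
mat0 side [([0.618, 0.073, 0.001], 0.6), ([0.615, -0.09, -0.0], 0.46), ([0.62, -0.013, -0.001], 0.44)]
mat1 top [([0.615, -0.09, -0.002], 0.7), ([0.616, 0.072, 0.002], 0.6), ([0.625, -0.01, -0.003], 0.58)]
mat1 side [([0.618, 0.073, 0.001], 0.6), ([0.615, -0.09, -0.0], 0.46), ([0.62, -0.013, -0.001], 0.44)]
mat2 top [([0.615, -0.09, -0.002], 0.7), ([0.616, 0.072, 0.002], 0.6), ([0.625, -0.01, -0.003], 0.58)]
mat2 side [([0.618, 0.073, 0.001], 0.6), ([0.615, -0.09, -0.0], 0.46), ([0.62, -0.013, -0.001], 0.44)]
```

View pics/top0.png

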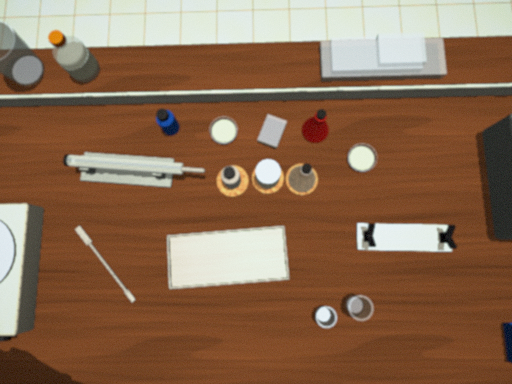

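View pics/side0.png

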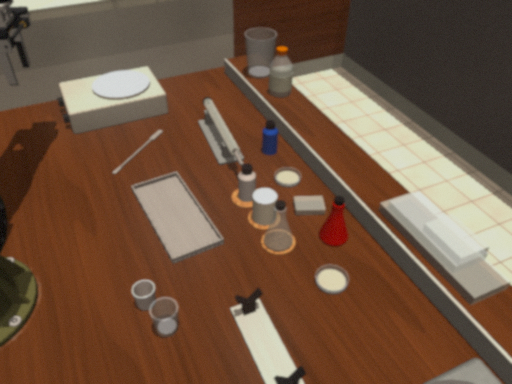

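```bash
cat >> h.py <<'E'
def toplane(c,px,z):
    R=cv2.Rodrigues(np.array(c['rvec'],float))[0];t=np.array(c['tvec'],float).ravel();K=np.array(c['camera_matrix'])
    p=np.atleast_2d(px).astype(float)
    d=(R.T@np.linalg.inv(K)@np.c_[p,np.ones(len(p))].T).T; o=-R.T@t
    s=(z-o[2])/d[:,2]; return (o+d*s[:,None])[:,:2]
def mask_pts(m):
    ys,xs=np.nonzero(m); return np.c_[xs,ys]
def rect(c,m,z):
    w=toplane(c,mask_pts(m),z); return cv2.minAreaRect((w*1000).astype(np.float32))
def circ(c,m,z,r):
    from scipy.optimize import least_squares
    cs,_=cv2.findContours(m.astype(np.uint8),cv2.RETR_EXTERNAL,cv2.CHAIN_APPROX_NONE)
    k=max(cs,key=cv2.contourArea)[:,0]; w=toplane(c,k,z)
    f=least_squares(lambda p:np.hypot(w[:,0]-p[0],w[:,1]-p[1])-r,w.mean(0),loss='soft_l1',f_scale=.001)
    return f.x,np.median(np.abs(f.fun))
E
python3 - <<'E'
from h import *
c=cam('top'); s=cam('side')
print('campos',(-cv2.Rodrigues(np.array(c['rvec'],float))[0].T@np.array(c['tvec']).ravel()).round(3),(-cv2.Rodrigues(np.array(s['rvec'],float))[0].T@np.array(s['tvec']).ravel()).round(3))
for n,z in [('tray',.012),('cradle',.008),('tube',.06),('shaft',.056)]:
    for cn,cc in (('top',c),('side',s)):
        for d in ctrl.outline_of(n,cn):
            print(n,cn,round(d['score'],2),d['region'].sum(),[np.round(q,1) for q in rect(cc,d['region'],z)])
for cn,cc in (('top',c),('side',s)):
    for d in ctrl.outline_of('mat0',cn):
        x,e=circ(cc,d['region'],.003,.038); print('mat',cn,x.round(4),round(e,4))
cv2.imwrite('pics/z0.png',cv2.resize(c['img'][90:270,50:320],None,fx=2.9,fy=2.9,interpolation=cv2.INTER_CUBIC))
print(toplane(c,[(183,169),(204,171),(68,160)],.056).round(3))
E
```

```text
campos [ 0.429 -0.001  0.905] [ 0.253 -0.727  0.772]
tray top 0.97 6547 [array([437.7,  83.1]), array([124.8, 274.8]), np.float64(3.9)]
tray top 0.59 355 [array([621.8,  72.5]), array([57.2, 41. ]), np.float64(18.2)]
tray top 0.26 2873 [array([646.6, 334.7]), array([285.7,  70.1]), np.float64(84.8)]
tray side 0.58 4705 [array([435.8,  82.3]), array([128.6, 292.1]), np.float64(3.8)]
cradle top 0.94 2602 [array([ 477.5, -323.3]), array([221.8,  60.1]), np.float64(88.2)]
cradle side 0.83 3281 [array([ 481.3, -296.7]), array([213.6,  73. ]), np.float64(88.2)]
tube top 0.78 2837 [array([635.3, 316.4]), array([270. ,  68.2]), np.float64(85.8)]
tube top 0.48 2681 [array([ 476. , -304.3]), array([210.1,  59.7]), np.float64(89.2)]
tube side 0.78 1323 [array([623.3, 306.1]), array([325.8,  66.7]), np.float64(84.2)]
shaft top 0.58 91 [array([631.9, 155.3]), array([47.7,  9.2]), np.float64(89.0)]
mat top [0.6159 0.0722] 0.0011
mat top [ 0.6287 -0.0142] 0.0029
mat top [ 0.6204 -0.0203] 0.0006
mat side [ 0.6183 -0.0887] 0.0025
mat side [0.5641 0.0609] 0.0092
[[0.632 0.177]
 [0.627 0.129]
 [0.658 0.442]]
```

View pics/z0.png

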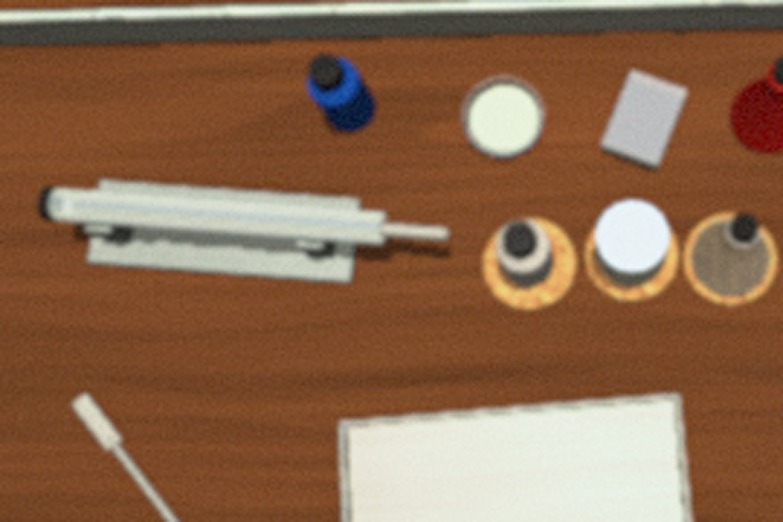

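carry_out(commands=[[0,[0,0,0],[0,0,0.1724]],[0,[0,0,0],[0,0,0.1724]],[0,[0,0,0],[0,0,0.1724]],[0,[0,0,0],[0,0,0.1724]],[0,[0,0,0],[0,0,0.1724]],[0,[0,0,0],[0,0,0.1724]],[0,[0,0,0],[0,0,0.1724]],[0,[-40,28,0],[0,0,0]],[0,[-40,28,0],[0,0,0]],[0,[-40,28,0],[0,0,0]]], squeeze=15)

```text
time_s: 2.95
ee_pos: [0.2803, 0.3928, 0.2055]
eef_rot: [3.141, -0.0, 1.571]
force: [0.3, 0.7, 0.2]
grip_width: 0.0941
grip_force: 0.0
```

carry_out(commands=[[0,[-40,28,0],[0,0,0]],[0,[-40,28,0],[0,0,0]],[0,[-40,28,0],[0,0,0]],[0,[-40,28,0],[0,0,0]],[0,[-40,28,0],[0,0,0]],[0,[-40,28,0],[0,0,0]],[0,[-40,28,0],[0,0,0]],[0,[-40,28,0],[0,0,0]],[0,[-40,28,0],[0,0,0]],[0,[0,0,0],[0,0,0]]])

```text
time_s: 4.2
ee_pos: [0.5327, 0.0318, 0.205]
eef_rot: [-3.141, 0.0, 1.568]
force: [-1.0, -0.1, 0.4]
grip_width: 0.094
grip_force: 0.0
```

carry_out(commands=[[0,[-40,28,0],[0,0,0]],[0,[-40,28,0],[0,0,0]],[0,[-41,27,0],[0,0,0]],[0,[0,0,45],[0,0,0]],[0,[0,0,45],[0,0,0]],[0,[0,0,30],[0,0,0]],[0,[0,0,14],[0,0,0]],[0,[0,0,0],[0,0,0]]])

```text
time_s: 5.2
ee_pos: [0.6147, -0.0864, 0.0714]
eef_rot: [-3.141, -0.0, 1.571]
force: [-0.1, -1.4, 0.2]
grip_width: 0.0944
grip_force: 0.0
```

```bash
python3 - <<'E'
from h import *
w=cam('wrist')
s=cam('side')
cv2.imwrite('pics/w1.png',np.hstack([cv2.resize(w['img'],(400,300)),cv2.resize(s['img'][130:300,180:400],(400,300))]))
print(ctrl.get_obs()['ee_pos'])
E
```

```text
[ 0.6154416  -0.08677745  0.07289029]
```

View pics/w1.png

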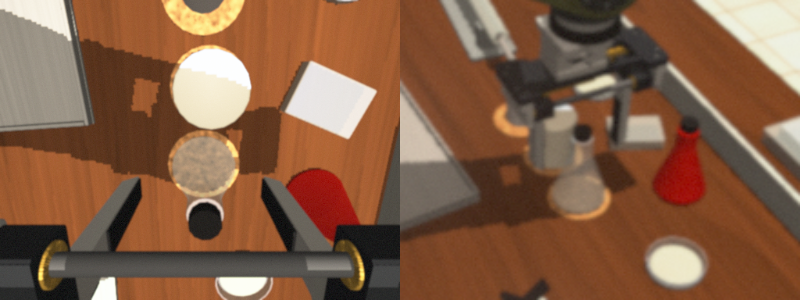

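```bash
python3 - <<'E'
from h import *
for d in ctrl.place_of('flask','wrist')+ctrl.place_of('jar','wrist')+ctrl.place_of('bottle','wrist'): print(np.round(d['at'],4),round(d['score'],2))
w=cam('wrist')
R=cv2.Rodrigues(np.array(w['rvec'],float))[0]
p,_=cv2.projectPoints(np.array([[.616,-.088,.115],[.616,-.088,.09],[.616,-.088,.073]]),w['rvec'],w['tvec'],w['camera_matrix'],None);print(p.reshape(-1,2)*.78)
E
```

```text
[ 7.362e-01 -1.259e-01 -6.000e-04] 0.87
[ 0.6159 -0.0872  0.0045] 0.71
[ 0.6213 -0.0102  0.0077] 0.61
[[203.8588038  216.89609753]
 [203.36293153 198.2599912 ]
 [203.09492507 188.18764563]]
```

carry_out(commands=[[0.6,[0,0,0],[0,0,0]],[0.85,[0,0,0],[0,0,0]],[0.85,[0,0,0],[0,0,0]],[0.85,[0,0,0],[0,0,0]]])

```text
time_s: 6.0
ee_pos: [0.6148, -0.0869, 0.0714]
eef_rot: [-3.142, 0.0, 1.571]
force: [-0.7, 0.3, 0.3]
grip_width: 0.0576
grip_force: 0.0
```

carry_out(commands=[[1,[0,0,0],[0,0,0]],[1,[0,0,0],[0,0,0]],[1,[0,0,0],[0,0,0]],[1,[0,0,0],[0,0,0]],[1,[0,0,0],[0,0,0]]])

```text
time_s: 6.62
ee_pos: [0.6149, -0.0869, 0.0715]
eef_rot: [3.141, -0.0, 1.571]
force: [0.5, 0.6, 1.2]
grip_width: 0.0258
grip_force: 15.4
```

carry_out(commands=[[1,[0,0,-20],[0,0,0]],[1,[0,0,-20],[0,0,0]],[1,[4,-27,0],[0,0,0]],[1,[21,-36,0],[0,0,0]],[1,[21,-36,0],[0,0,0]],[1,[21,-36,0],[0,0,0]],[1,[22,-36,0],[0,0,0]],[1,[0,0,0],[0,0,0]],[1,[0,0,20],[0,0,0]],[1,[0,0,12],[0,0,0]]])

```text
time_s: 7.88
ee_pos: [0.4443, 0.0018, 0.0794]
eef_rot: [3.141, 0.0, 1.571]
force: [0.4, 0.4, -1.9]
grip_width: 0.0259
grip_force: 15.2
```

carry_out(commands=[[1,[0,0,3],[0,0,0]],[1,[0,0,3],[0,0,0]],[1,[0,0,0.5],[0,0,0]],[1,[0,0,0],[0,0,0]]])

```text
time_s: 8.38
ee_pos: [0.444, 0.002, 0.0732]
eef_rot: [3.141, 0.0, 1.571]
force: [-0.2, 0.1, -1.8]
grip_width: 0.0257
grip_force: 15.2
```

carry_out(commands=[[1,[0,0,1],[0,0,0]],[1,[0,0,0],[0,0,0]]])

```text
time_s: 8.62
ee_pos: [0.4441, 0.0021, 0.0724]
eef_rot: [3.141, -0.0, 1.571]
force: [-1.4, 1.3, 4.2]
grip_width: 0.0257
grip_force: 15.4
```

carry_out(commands=[[0.4,[0,0,0],[0,0,0]],[0.4,[0,0,0],[0,0,0]],[0,[0,0,0],[0,0,0]],[0,[0,0,-25],[0,0,0]],[0,[0,0,-30],[0,0,0]],[0,[17,43,0],[0,0,0]],[0,[18,44,0],[0,0,0]],[0,[17,43,0],[0,0,0]],[0,[18,43,0],[0,0,0]],[0,[0,0,0],[0,0,0]]])

```text
time_s: 9.88
ee_pos: [0.618, 0.073, 0.1256]
eef_rot: [-3.141, -0.0, 1.572]
force: [-0.6, -1.1, -0.2]
grip_width: 0.0943
grip_force: 0.0
```

```bash
python3 - <<'E'
from h import *
w=cam('wrist')
for d in ctrl.place_of('jar','wrist')+ctrl.place_of('bottle','wrist'): print(np.round(d['at'],4),round(d['score'],2))
t=cam('top')
for n in ('flask','bottle','jar'): print(n,[np.round(d['at'],4).tolist() for d in ctrl.place_of(n,'top')])
o=ctrl.get_obs();print(o['ee_pos'],o['grip_width'])
E
```

```text
[ 0.6238 -0.0083  0.0056] 0.94
[0.7554 0.2207 0.0019] 0.67
flask [[0.443, -0.0012, 0.0072], [0.7345, -0.1282, 0.0005]]
bottle [[0.7539, 0.2216, -0.0012]]
jar [[0.624, -0.0135, 0.0022]]
[0.61643648 0.07173469 0.12745445] 0.09368339730282116
```

carry_out(commands=[[0,[0,0,40],[0,0,0]],[0,[0,0,37],[0,0,0]],[0.4,[0,0,20],[0,0,0]],[1,[0,0,0],[0,0,0]],[1,[0,0,0],[0,0,0]],[1,[0,0,0],[0,0,0]],[1,[0,0,0],[0,0,0]],[1,[0,0,0],[0,0,0]],[1,[0,0,0],[0,0,0]],[1,[0,0,0],[0,0,0]]])

```text
time_s: 11.48
ee_pos: [0.617, 0.0721, 0.0304]
eef_rot: [3.141, -0.0, 1.571]
force: [-1.6, 0.0, 6.2]
grip_width: 0.0417
grip_force: 15.0
```

carry_out(commands=[[1,[0,0,-15],[0,0,0]],[1,[0,0,-25],[0,0,0]],[1,[8,-24,0],[0,0,0]],[1,[20,-40,0],[0,0,0]],[1,[20,-40,0],[0,0,0]],[1,[20,-40,0],[0,0,0]],[1,[22,-40,0],[0,0,0]],[1,[0,0,0],[0,0,0]],[1,[0,0,20],[0,0,0]],[1,[0,0,14],[0,0,0]]])

```text
time_s: 12.72
ee_pos: [0.4334, 0.1618, 0.0357]
eef_rot: [3.141, -0.0, 1.571]
force: [-0.3, 0.9, -1.9]
grip_width: 0.042
grip_force: 15.0
```

carry_out(commands=[[1,[0,0,3],[0,0,0]],[1,[0,0,1],[0,0,0]],[1,[0,0,1],[0,0,0]],[1,[0,0,0],[0,0,0]]])

```text
time_s: 13.22
ee_pos: [0.4331, 0.1621, 0.0314]
eef_rot: [3.141, -0.0, 1.571]
force: [-0.7, -0.9, 1.8]
grip_width: 0.0422
grip_force: 15.0
```

carry_out(commands=[[0.2,[0,0,0],[0,0,0]],[0,[0,0,0],[0,0,0]],[0,[0,0,-30],[0,0,0]],[0,[0,0,-50],[0,0,0]],[0,[-34,38,0],[0,0,0]],[0,[-34,38,0],[0,0,0]],[0,[-35,38,0],[0,0,0]],[0,[-35,38,0],[0,0,0]],[0,[-35,38,0],[0,0,0]],[0,[0,0,0],[0,0,0]]])

```text
time_s: 14.48
ee_pos: [0.624, -0.0132, 0.1101]
eef_rot: [-3.141, 0.0, 1.568]
force: [-1.0, -0.6, -0.5]
grip_width: 0.0942
grip_force: 0.0
```

carry_out(commands=[[0,[0,0,40],[0,0,0]],[0,[0,0,31],[0,0,0]],[0.4,[0,0,10],[0,0,0]],[1,[0,0,0],[0,0,0]],[1,[0,0,0],[0,0,0]],[1,[0,0,0],[0,0,0]],[1,[0,0,0],[0,0,0]],[1,[0,0,0],[0,0,0]],[1,[0,0,0],[0,0,0]]])

```text
time_s: 15.6
ee_pos: [0.6231, -0.0109, 0.031]
eef_rot: [3.141, 0.0, 1.571]
force: [-2.4, 1.0, 6.7]
grip_width: 0.0552
grip_force: 15.0
```

carry_out(commands=[[1,[0,0,-15],[0,0,0]],[1,[0,0,-25],[0,0,0]],[1,[9,-25,0],[0,0,0]],[1,[21,-40,0],[0,0,0]],[1,[21,-40,0],[0,0,0]],[1,[21,-40,0],[0,0,0]],[1,[21,-40,0],[0,0,0]],[1,[0,0,0],[0,0,0]],[1,[0,0,20],[0,0,0]],[1,[0,0,14],[0,0,0]]])

```text
time_s: 16.85
ee_pos: [0.4384, 0.0819, 0.0358]
eef_rot: [3.141, -0.0, 1.571]
force: [0.1, 0.6, -3.0]
grip_width: 0.0554
grip_force: 15.0
```

carry_out(commands=[[1,[0,0,3],[0,0,0]],[1,[0,0,1],[0,0,0]],[1,[0,0,1],[0,0,0]],[1,[0,0,0],[0,0,0]]])

```text
time_s: 17.35
ee_pos: [0.4381, 0.082, 0.0319]
eef_rot: [3.141, 0.0, 1.571]
force: [-3.7, -1.6, 8.8]
grip_width: 0.0553
grip_force: 15.0
```

carry_out(commands=[[0.2,[0,0,0],[0,0,0]],[0,[0,0,0],[0,0,0]],[0,[0,0,-40],[0,0,0]],[0,[0,0,-50],[0,0,0]],[0,[-8,38,0],[0,0,0]],[0,[-8,38,0],[0,0,0]],[0,[-8,38,0],[0,0,0]],[0,[-9,39,0],[0,0,0]],[0,[-9,39,0],[0,0,0]],[0,[0,0,0],[0,0,0]]])

```text
time_s: 18.6
ee_pos: [0.631, 0.0394, 0.1201]
eef_rot: [-3.141, 0.0, 1.57]
force: [0.1, -0.7, -0.5]
grip_width: 0.094
grip_force: 0.0
```

```bash
python3 - <<'E'
from h import *
w=cam('wrist'); t=cam('top'); s=cam('side')
print(ctrl.get_obs()['ee_pos'])
for n in ('flask','bottle','jar','mat0','tube','shaft'):
  for c in ('wrist','top','side'):print(n,c,[(np.round(d['at'],4).tolist(),round(d['score'],2)) for d in ctrl.place_of(n,c)])
for cn,cc in (('wrist',w),('side',s),('top',t)):
    for d in ctrl.outline_of('mat0',cn):
        x,e=circ(cc,d['region'],.003,.038); print('mat',cn,x.round(4),round(e,4))
for d in ctrl.outline_of('shaft','wrist'): print('shaft',round(d['score'],2),[np.round(q,1) for q in rect(w,d['region'],.056)])
cv2.imwrite('pics/w2.png',w['img']); cv2.imwrite('pics/s2.png',s['img'])
E
```

```text
[0.62911707 0.04028157 0.12077725]
flask wrist [([0.7371, -0.1254, 0.0], 0.94), ([0.4434, 0.0008, 0.0024], 0.73)]
flask top []
flask side [([0.7324, -0.128, 0.0029], 0.97), ([0.4399, -0.0042, 0.0041], 0.77)]
bottle wrist [([0.4302, 0.159, 0.0041], 0.69)]
bottle top [([0.7561, 0.2225, -0.002], 0.78)]
bottle side [([0.4324, 0.1607, 0.0042], 0.86), ([0.7491, 0.2198, -0.0008], 0.61)]
jar wrist [([0.4405, 0.0841, 0.0083], 0.58)]
jar top []
jar side [([0.4412, 0.0824, 0.0008], 0.85)]
mat0 wrist [([0.6156, 0.0739, 0.0], 0.83), ([0.6216, -0.0137, -0.0062], 0.66), ([0.621, -0.0899, -0.0057], 0.55)]
mat0 top [([0.6218, -0.0097, 0.0004], 0.6), ([0.6181, -0.0902, -0.0027], 0.56)]
mat0 side [([0.6221, -0.0124, -0.0007], 0.84), ([0.6157, -0.091, -0.0011], 0.67), ([0.6185, 0.0747, 0.0019], 0.58)]
tube wrist []
tube top [([0.6357, 0.1768, 0.0015], 0.89)]
tube side []
shaft wrist []
shaft top []
shaft side [([0.6221, -0.0137, -0.0014], 0.61)]
mat wrist [ 0.6161 -0.0911] 0.0014
mat wrist [0.6151 0.0712] 0.0006
mat wrist [ 0.6207 -0.0124] 0.0004
mat side [0.6144 0.071 ] 0.0012
mat side [ 0.6189 -0.0129] 0.0009
mat side [ 0.6151 -0.092 ] 0.0008
mat top [ 0.6182 -0.0927] 0.0008
mat top [ 0.6197 -0.0082] 0.0026
shaft 0.96 [array([630.5, 156. ]), array([53.8, 10.7]), np.float64(83.7)]
shaft 0.51 [array([467.7,  80.2]), array([110. , 214.7]), np.float64(3.9)]
```

View pics/w2.png

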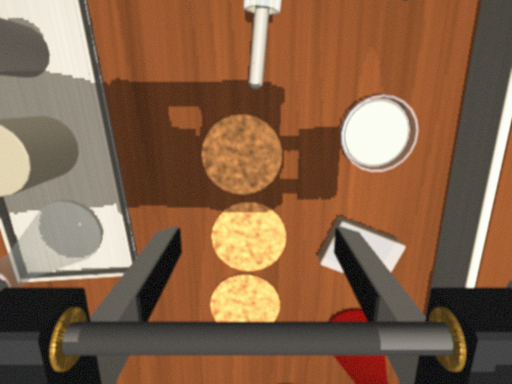

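View pics/s2.png

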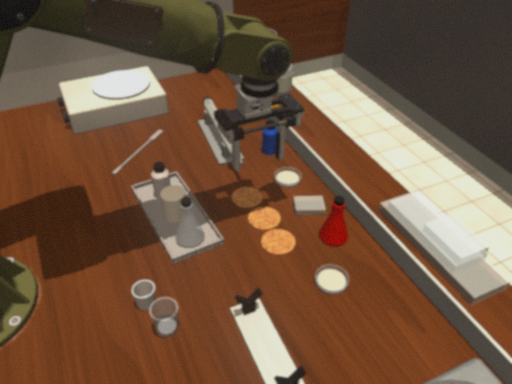

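carry_out(commands=[[0.5,[40,0,0],[0,0,0]],[0.5,[40,0,0],[0,0,0]],[0.5,[31,0,0],[0,0,0.105]],[0.5,[0,0,40],[0,0,0]],[0.55,[0,0,20],[0,0,0]],[0.55,[0,0,0],[0,0,0]],[0.55,[0,0,0],[0,0,0]]], squeeze=30)

```text
time_s: 20.72
ee_pos: [0.6305, 0.1508, 0.0623]
eef_rot: [3.14, -0.0, 1.465]
force: [-0.5, 1.0, 1.0]
grip_width: 0.0426
grip_force: 0.0
```

```bash
python3 - <<'E'
from h import *
w=cam('wrist','w3.png'); s=cam('side')
o=ctrl.get_obs();print(o['ee_pos'],o['eef_rot'],o['grip_width'])
for d in ctrl.outline_of('shaft','wrist'): print('shaft',round(d['score'],2),[np.round(q,1) for q in rect(w,d['region'],.056)])
cv2.imwrite('pics/c3.png',np.hstack([cv2.resize(w['img'],(400,300)),cv2.resize(s['img'][60:210,170:370],(400,300))]))
E
```

```text
[0.63048835 0.15093025 0.06238789] [ 3.13960903e+00 -5.94782428e-04  1.46566587e+00] 0.042058347503438426
shaft 0.74 [array([630.1, 151.6]), array([45.4, 10.8]), np.float64(84.4)]
```

View pics/c3.png

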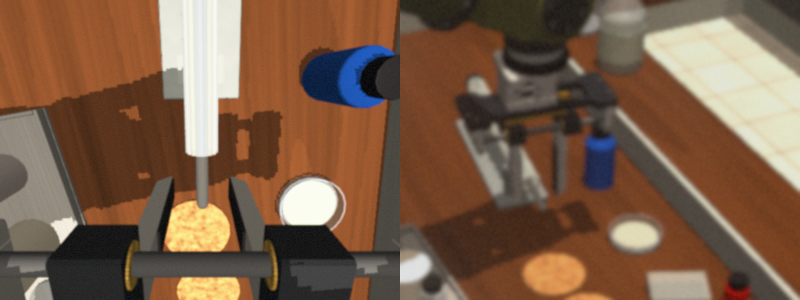

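carry_out(commands=[[0.55,[0,0,15],[0,0,0]],[0.55,[0,0,9.5],[0,0,0]],[1,[0,0,0],[0,0,0]],[1,[0,0,0],[0,0,0]],[1,[0,0,0],[0,0,0]],[1,[0,0,0],[0,0,0]],[1,[0,0,0],[0,0,0]],[1,[0,0,0],[0,0,0]]])

```text
time_s: 21.88
ee_pos: [0.6303, 0.1511, 0.037]
eef_rot: [3.14, -0.0, 1.466]
force: [4.4, -1.7, 2.8]
grip_width: 0.009
grip_force: 30.0
```

carry_out(commands=[[1,[-6,0,0],[0,0,0]],[1,[-12,0,0],[0,0,0]],[1,[-15,0,0],[0,0,0]],[1,[-15,0,0],[0,0,0]],[1,[-15,0,0],[0,0,0]],[1,[-15,0,0],[0,0,0]],[1,[-10,0,0],[0,0,0]],[1,[-4,0,0],[0,0,0]],[1,[0,0,0],[0,0,0]]])

```text
time_s: 23.0
ee_pos: [0.6201, 0.0592, 0.0364]
eef_rot: [-3.141, 0.0, 1.466]
force: [0.9, -1.4, 0.2]
grip_width: 0.0089
grip_force: 30.0
```

```bash
python3 - <<'E'
from h import *
w=cam('wrist')
for d in ctrl.outline_of('shaft','wrist'): print('shaft',round(d['score'],2),[np.round(q,1) for q in rect(w,d['region'],.056)])
for d in ctrl.outline_of('tube','wrist'): print('tube',round(d['score'],2),[np.round(q,1) for q in rect(w,d['region'],.06)])
print(ctrl.get_obs()['force'])
cv2.imwrite('pics/w4.png',w['img'])
E
```

```text
shaft 0.94 [array([624.4, 109.8]), array([147.3,  10. ]), np.float64(83.8)]
tube 0.92 [array([632.8, 180. ]), array([ 5.4, 24.4]), np.float64(84.0)]
[ 0.5990276  -1.82646039 -0.57968968]
```

View pics/w4.png

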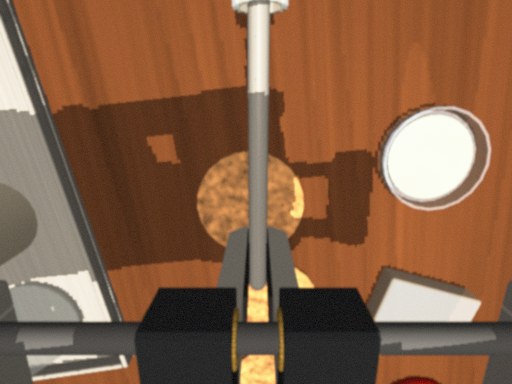

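carry_out(commands=[[1,[5,0,0],[0,0,0]],[0.6,[0,0,0],[0,0,0]],[0.6,[0,0,0],[0,0,0]],[0.6,[0,0,0],[0,0,0]],[0.6,[25,0,0],[0,0,0]],[0.6,[30,0,0],[0,0,0]],[0.6,[30,0,0],[0,0,0]],[0.6,[17,0,0],[0,0,0]],[0.6,[0,0,0],[0,0,0]]], squeeze=50)

```text
time_s: 24.28
ee_pos: [0.6312, 0.1666, 0.0363]
eef_rot: [-3.141, 0.0, 1.467]
force: [-0.9, -0.1, 0.2]
grip_width: 0.0381
grip_force: 0.0
```

```bash
python3 - <<'E'
from h import *
w=cam('wrist');s=cam('side')
for d in ctrl.outline_of('shaft','wrist'): print('shaft',round(d['score'],2),[np.round(q,1) for q in rect(w,d['region'],.056)])
for d in ctrl.outline_of('shaft','side'): print('shaft side',round(d['score'],2),[np.round(q,1) for q in rect(s,d['region'],.056)])
for d in ctrl.outline_of('tube','wrist'): print('tube',round(d['score'],2),[np.round(q,1) for q in rect(w,d['region'],.06)])
o=ctrl.get_obs();print(o['force'],o['ee_pos'])
cv2.imwrite('pics/c5.png',np.hstack([cv2.resize(w['img'],(400,300)),cv2.resize(s['img'][60:210,170:370],(400,300))]))
E
```

```text
shaft 0.63 [array([627.8, 123.5]), array([95.4, 10.6]), np.float64(84.7)]
shaft side 0.6 [array([627. , 112.8]), array([133.7,  11.5]), np.float64(84.8)]
tube 0.66 [array([637.5, 231.7]), array([118.1,  53. ]), np.float64(84.8)]
[-1.05848353 -0.11253149 -0.14377884] [0.63142827 0.16501735 0.03650399]
```

View pics/c5.png

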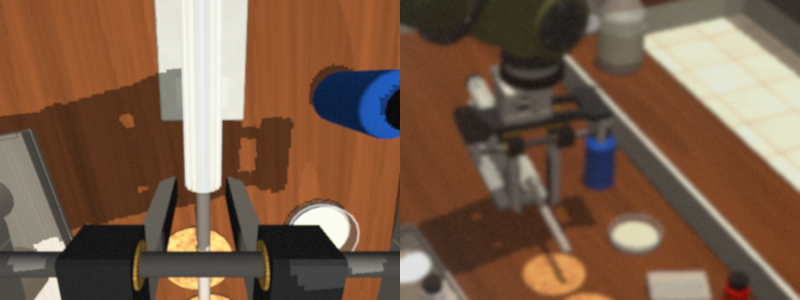

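carry_out(commands=[[1,[0,0,0],[0,0,0]],[1,[0,0,0],[0,0,0]],[1,[0,0,0],[0,0,0]],[1,[0,0,0],[0,0,0]],[1,[0,0,0],[0,0,0]],[1,[-6,0,0],[0,0,0]],[1,[-12,0,0],[0,0,0]],[1,[-16,0,0],[0,0,0]],[1,[-16,0,0],[0,0,0]],[1,[-16,0,0],[0,0,0]]])

```text
time_s: 25.78
ee_pos: [0.6239, 0.0989, 0.0361]
eef_rot: [-3.14, 0.0, 1.466]
force: [0.2, 0.3, -0.7]
grip_width: 0.0084
grip_force: 50.0
```

carry_out(commands=[[1,[-16,0,0],[0,0,0]],[1,[-16,0,0],[0,0,0]],[1,[-16,0,0],[0,0,0]],[1,[-16,0,0],[0,0,0]],[1,[-16,0,0],[0,0,0]],[1,[-14,0,0],[0,0,0]],[1,[-10,0,0],[0,0,0]],[1,[-6,0,0],[0,0,0]],[1,[0,0,0],[0,0,0]]])

```text
time_s: 26.9
ee_pos: [0.6129, -0.0092, 0.0365]
eef_rot: [3.142, -0.0, 1.466]
force: [0.6, -0.2, -1.7]
grip_width: 0.0086
grip_force: 50.0
```

```bash
python3 - <<'E'
from h import *
w=cam('wrist');s=cam('side')
for c,cc in (('wrist',w),('side',s)):
  for d in ctrl.outline_of('shaft',c): print('shaft',c,round(d['score'],2),[np.round(q,1) for q in rect(cc,d['region'],.056)])
cam('top')
for d in ctrl.outline_of('cradle','side'):print([np.round(q,1) for q in rect(s,d['region'],.008)])
o=ctrl.get_obs();print(o['force'],o['moment'],o['ee_pos'])
cv2.imwrite('pics/c6.png',np.hstack([cv2.resize(w['img'],(400,300)),cv2.resize(s['img'][80:305,170:470],(400,300))]))
E
```

```text
shaft wrist 0.83 [array([613.8,   7.9]), array([216.2,  10.8]), np.float64(83.8)]
shaft wrist 0.65 [array([622.7,  13.5]), array([47.4, 56.2]), np.float64(65.4)]
shaft side 0.77 [array([611.5, -16.1]), array([230.3,  11.7]), np.float64(83.5)]
[array([ 481.2, -297.5]), array([210.8,  72.3]), np.float64(88.4)]
[ 0.41704953  0.09930971 -1.45448648] [-0.13904624  0.1043696   0.0113077 ] [ 0.61295118 -0.00869845  0.03643134]
```

View pics/c6.png

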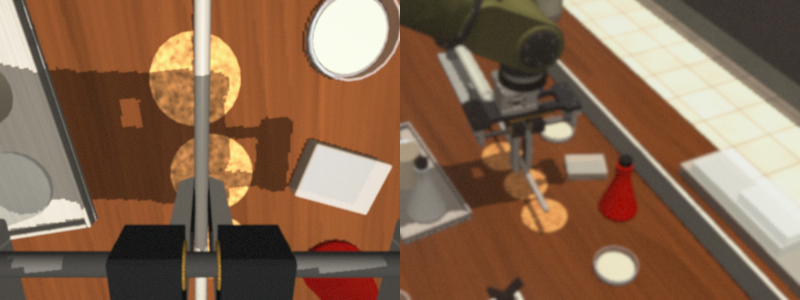

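carry_out(commands=[[1,[-4,0,-15],[0,0,0]],[1,[-4,0,-25],[0,0,0]],[1,[0,0,-20],[0,0,0]],[1,[0,0,0],[0,0,0]]])

```text
time_s: 27.7
ee_pos: [0.613, -0.0173, 0.0988]
eef_rot: [3.138, -0.0, 1.466]
force: [-0.1, 0.1, -2.0]
grip_width: 0.0088
grip_force: 50.0
```

```bash
python3 - <<'E'
from h import *
w=cam('wrist');
for i in range(2):
  s=cam('side');t=cam('top')
  for c in ('top','side'): print([(np.round(d['at'],4).tolist(),round(d['score'],2)) for d in ctrl.place_of('cradle',c)])
g=t['img'].min(2); m=np.zeros_like(g); m[200:275,335:475]=(g[200:275,335:475]>140)
n,l,st,_=cv2.connectedComponentsWithStats(m); k=1+st[1:,4].argmax(); print(st[k],[np.round(q,1) for q in rect(t,l==k,.008)])
d=np.zeros_like(g); d[200:275,335:475]=(t['img'][200:275,335:475].max(2)<45)
n,l,st,ce=cv2.connectedComponentsWithStats(d)
for k in range(1,n):
  if st[k,4]>30: print(st[k],ce[k],toplane(t,ce[k],.045).round(4))
for d in ctrl.outline_of('shaft','wrist'): print('shaft',round(d['score'],2),[np.round(q,1) for q in rect(w,d['region'],.116)])
for d in ctrl.outline_of('shaft','side'): print('shaft side',round(d['score'],2),[np.round(q,1) for q in rect(s,d['region'],.116)])
print(ctrl.get_obs()['ee_pos'])
cv2.imwrite('pics/c7.png',np.hstack([cv2.resize(t['img'][140:290,330:480],(400,400)),cv2.resize(s['img'][80:305,170:470],(400,400))]))
E
```

```text
[([0.4729, -0.3205, 0.0011], 0.83)]
[([0.4814, -0.3173, -0.0032], 0.72), ([0.442, 0.0842, 0.0], 0.58)]
[([0.4751, -0.3196, -0.0013], 0.71)]
[([0.4837, -0.3163, -0.0011], 0.57), ([0.6342, 0.1811, -0.0024], 0.54)]
[ 357  223   95   29 2117] [array([ 476.9, -319. ]), array([209.4,  61.6]), np.float64(88.3)]
[364 225  10  20 104] [369.00961538 234.83653846] [[ 0.4802 -0.2323]]
[440 226  16  22 161] [447.75776398 236.54037267] [[ 0.4745 -0.4012]]
shaft 0.97 [array([613.6,  -1. ]), array([219.3,  10.3]), np.float64(83.7)]
shaft side 0.68 [array([609.9, -18.4]), array([243.6,  10.7]), np.float64(83.8)]
shaft side 0.21 [array([ 562.5, -185.4]), array([61.7, 62.2]), np.float64(65.3)]
[ 0.61206029 -0.01697876  0.09625962]
```

View pics/c7.png

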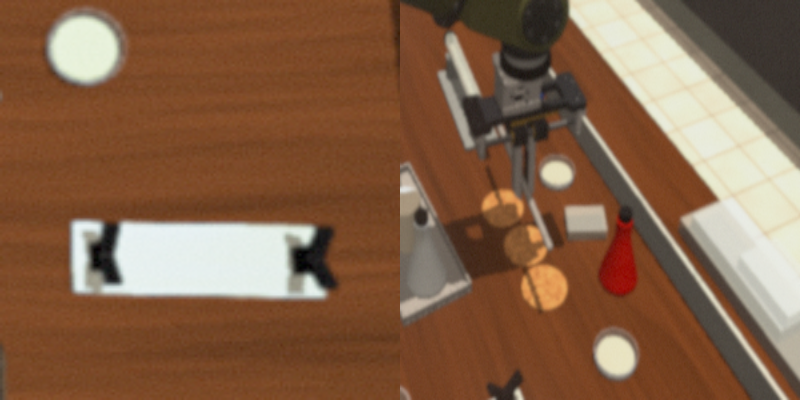

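carry_out(commands=[[1,[-15,-5,0],[0,0,0]],[1,[-33,-10,0],[0,0,0]],[1,[-40,-12,0],[0,0,0]],[1,[-40,-12,0],[0,0,0]],[1,[-40,-12,0],[0,0,0]],[1,[-40,-12,0],[0,0,0]],[1,[-40,-12,0],[0,0,0]],[1,[-40,-12,0],[0,0,0]],[1,[-33,-9,0],[0,0,0]],[1,[-18,-5,0],[0,0,0]]])

```text
time_s: 29.5
ee_pos: [0.4749, -0.3453, 0.0965]
eef_rot: [3.142, 0.0, 1.464]
force: [0.8, -0.2, -1.8]
grip_width: 0.0087
grip_force: 50.0
```

carry_out(commands=[[1,[0,0,0],[0,0,-0.038]],[1,[0,0,0],[0,0,-0.039]],[1,[0,0,20],[0,0,0]],[1,[0,0,0],[0,0,0]]])

```text
time_s: 30.0
ee_pos: [0.4755, -0.3429, 0.0753]
eef_rot: [-3.14, -0.002, 1.543]
force: [0.9, 0.0, -2.0]
grip_width: 0.0088
grip_force: 50.0
```

```bash
python3 - <<'E'
from h import *
w=cam('wrist');s=cam('side');t=cam('top')
o=ctrl.get_obs();print(o['ee_pos'],o['eef_rot'],o['force'])
for c,cc in (('wrist',w),('side',s),('top',t)):
  for d in ctrl.outline_of('shaft',c): print('shaft',c,round(d['score'],2),[np.round(q,1) for q in rect(cc,d['region'],o['ee_pos'][2]+.019)])
cv2.imwrite('pics/c8.png',np.hstack([cv2.resize(w['img'],(400,300)),cv2.resize(s['img'][200:384,170:415],(400,300))]))
E
```

```text
[ 0.47641528 -0.34368782  0.07717929] [3.14098788e+00 4.81523907e-04 1.54312752e+00] [-0.35028318 -0.07689121 -1.38648988]
shaft wrist 0.78 [array([ 474.9, -325.1]), array([214.4,  10.4]), np.float64(88.2)]
shaft side 0.73 [array([ 475.7, -304.9]), array([274.4,  10.2]), np.float64(88.3)]
shaft top 0.67 [array([ 478.7, -257. ]), array([178.7,  10. ]), np.float64(88.3)]
shaft top 0.24 [array([437. ,  75.7]), array([112.6, 246.5]), np.float64(4.1)]
```

View pics/c8.png

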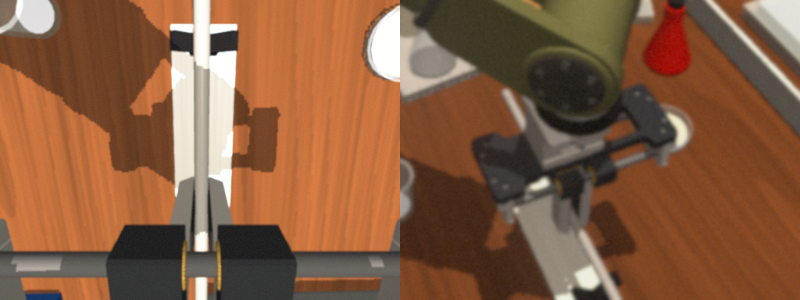

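carry_out(commands=[[1,[0,0,15],[0,0,0]],[1,[0,0,15],[0,0,0]],[1,[0,0,10],[0,0,0]],[1,[0,0,5],[0,0,0]],[1,[0,0,2],[0,0,0]],[1,[0,0,1],[0,0,0]],[1,[0,0,0],[0,0,0]]])

```text
time_s: 31.18
ee_pos: [0.4763, -0.3437, 0.0287]
eef_rot: [3.141, 0.0, 1.543]
force: [0.6, -0.0, -1.5]
grip_width: 0.0086
grip_force: 50.0
```

carry_out(commands=[[1,[0,0,1],[0,0,0]],[1,[0,0,1],[0,0,0]],[1,[0,0,0],[0,0,0]]])

```text
time_s: 31.55
ee_pos: [0.4763, -0.3436, 0.0266]
eef_rot: [3.141, 0.0, 1.543]
force: [0.8, -1.1, -1.2]
grip_width: 0.0087
grip_force: 50.0
```

carry_out(commands=[[1,[0,0,1],[0,0,0]],[1,[0,0,0],[0,0,0]]])

```text
time_s: 31.8
ee_pos: [0.4767, -0.3438, 0.026]
eef_rot: [3.14, 0.001, 1.543]
force: [2.2, 0.8, 4.2]
grip_width: 0.0086
grip_force: 50.0
```

carry_out(commands=[[0.7,[0,0,0],[0,0,0]],[0.7,[0,0,0],[0,0,0]],[0.6,[0,0,0],[0,0,0]],[0.6,[0,0,-25],[0,0,0]],[0,[0,0,-40],[0,0,0]],[0,[0,0,-35],[0,0,0]],[0,[30,40,0],[0,0,0.028]],[0,[40,0,0],[0,0,0]],[0,[40,0,0],[0,0,0]],[0,[40,0,0],[0,0,0]]], squeeze=15)

```text
time_s: 33.05
ee_pos: [0.5235, -0.1936, 0.1253]
eef_rot: [-3.141, -0.0, 1.515]
force: [0.3, -0.2, 0.0]
grip_width: 0.0926
grip_force: 0.0
```

carry_out(commands=[[0,[30,0,0],[0,0,0]],[0,[0,0,0],[0,0,0]]])

```text
time_s: 33.3
ee_pos: [0.5254, -0.1635, 0.1255]
eef_rot: [-3.141, -0.0, 1.517]
force: [0.4, -0.3, -0.4]
grip_width: 0.0941
grip_force: 0.0
```

```bash
python3 - <<'E'
from h import *
s=cam('side');t=cam('top');w=cam('wrist')
o=ctrl.get_obs();print(o['ee_pos'],o['eef_rot'])
for c,cc in (('side',s),('top',t)):
  for d in ctrl.outline_of('shaft',c): print('shaft',c,round(d['score'],2),[np.round(q,1) for q in rect(cc,d['region'],.045)])
for n in ('flask','bottle','jar'):
  for c in ('wrist','side','top'):print(n,c,[(np.round(d['at'],4).tolist(),round(d['score'],2)) for d in ctrl.place_of(n,c)])
cv2.imwrite('pics/c9.png',np.hstack([cv2.resize(t['img'][180:300,320:480],(400,300)),cv2.resize(s['img'][200:384,170:415],(400,300))]))
E
```

```text
[ 0.5253048  -0.16574543  0.12542267] [-3.14153346e+00  2.03824287e-04  1.51450245e+00]
shaft side 0.95 [array([ 477.6, -290.9]), array([245.7,  13.4]), np.float64(88.0)]
shaft side 0.53 [array([433. , 169.7]), array([141.,  43.]), np.float64(80.6)]
shaft top 0.66 [array([ 475.1, -423. ]), array([85.5, 10.4]), np.float64(87.7)]
flask wrist [([0.7361, -0.1278, -0.0015], 0.95), ([0.4419, -0.0014, 0.004], 0.84), ([0.4785, -0.314, 0.0506], 0.53)]
flask side [([0.7364, -0.1293, 0.0033], 0.98), ([0.4412, -0.0032, 0.0064], 0.93)]
flask top [([0.7351, -0.1288, -0.0003], 0.88), ([0.4435, -0.0041, 0.0052], 0.8), ([0.6167, 0.0704, 0.0013], 0.41)]
bottle wrist []
bottle side [([0.4349, 0.1602, 0.0028], 0.78)]
bottle top [([0.7561, 0.223, -0.0022], 0.74), ([0.433, 0.1624, 0.0053], 0.61)]
jar wrist []
jar side [([0.4413, 0.085, 0.0002], 0.58)]
jar top [([0.4392, 0.0804, 0.0056], 0.77), ([0.6214, -0.0123, 0.0007], 0.24)]
```

View pics/c9.png

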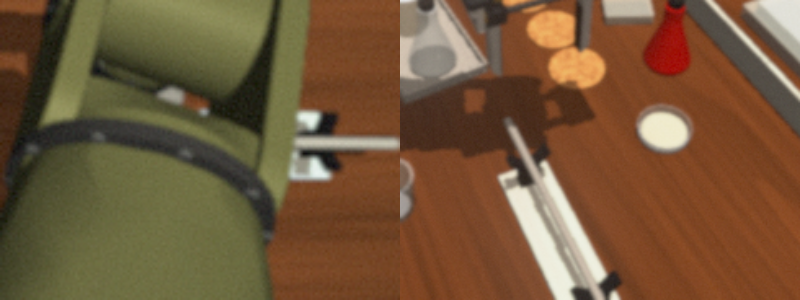

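carry_out(commands=[[0.4,[0,0,-10],[0,0,-0.056]],[0.4,[42,-20,0],[0,0,0]],[0.4,[42,-20,0],[0,0,0]],[0.4,[42,-21,0],[0,0,0]],[0.4,[41,-21,0],[0,0,0]],[0.4,[0,0,0],[0,0,0]]])

```text
time_s: 34.75
ee_pos: [0.4425, 0.0039, 0.1358]
eef_rot: [3.141, -0.0, 1.574]
force: [0.3, 0.4, -0.0]
grip_width: 0.0563
grip_force: 0.0
```

carry_out(commands=[[0.4,[0,0,30],[0,0,0]],[0.4,[0,0,25],[0,0,0]],[0.4,[0,0,8],[0,0,0]],[1,[0,0,0],[0,0,0]],[1,[0,0,0],[0,0,0]],[1,[0,0,0],[0,0,0]],[1,[0,0,0],[0,0,0]],[1,[0,0,0],[0,0,0]],[1,[0,0,0],[0,0,0]]])

```text
time_s: 35.88
ee_pos: [0.4438, 0.002, 0.0729]
eef_rot: [3.14, 0.0, 1.571]
force: [1.4, -0.6, 6.4]
grip_width: 0.0257
grip_force: 15.0
```

carry_out(commands=[[1,[0,0,-15],[0,0,0]],[1,[0,0,-25],[0,0,0]],[1,[-21,28,0],[0,0,0]],[1,[-22,36,0],[0,0,0]],[1,[-22,36,0],[0,0,0]],[1,[-20,36,0],[0,0,0]],[1,[-4,36,0],[0,0,0]],[1,[0,0,0],[0,0,0]],[1,[0,0,20],[0,0,0]],[1,[0,0,15],[0,0,0]]])

```text
time_s: 37.12
ee_pos: [0.6145, -0.0866, 0.077]
eef_rot: [-3.141, -0.0, 1.571]
force: [0.3, -1.3, -1.6]
grip_width: 0.0258
grip_force: 15.1
```

carry_out(commands=[[1,[0,0,3],[0,0,0]],[1,[0,0,1.5],[0,0,0]],[1,[0,0,0.5],[0,0,0]],[1,[0,0,0],[0,0,0]]])

```text
time_s: 37.62
ee_pos: [0.6155, -0.0869, 0.0728]
eef_rot: [3.141, 0.0, 1.571]
force: [0.5, 0.4, -2.3]
grip_width: 0.0258
grip_force: 15.1
```

carry_out(commands=[[1,[0,0,1],[0,0,0]],[1,[0,0,0],[0,0,0]]])

```text
time_s: 37.88
ee_pos: [0.6156, -0.0869, 0.072]
eef_rot: [3.141, 0.0, 1.571]
force: [-0.8, -0.3, 3.0]
grip_width: 0.0257
grip_force: 15.2
```

```bash
python3 - <<'E'
from h import *
s=cam('side');w=cam('wrist')
for c in ('side','wrist'):
  for n in ('flask','mat0'): print(c,n,[np.round(d['at'],4).tolist() for d in ctrl.place_of(n,c)])
E
```

```text
side flask [[0.7324, -0.1287, 0.0064], [0.6137, -0.0929, -0.0037], [0.611, -0.0941, 0.0042]]
side mat0 [[0.6229, -0.011, 0.0018], [0.6158, -0.0921, 0.0002]]
wrist flask [[0.6136, -0.0873, 0.0057], [0.7359, -0.1292, -0.0018]]
wrist mat0 [[0.6227, -0.015, -0.0057]]
```

carry_out(commands=[[0.4,[0,0,0],[0,0,0]],[0.4,[0,0,0],[0,0,0]],[0,[0,0,-25],[0,0,0]],[0,[0,0,-30],[0,0,0]],[0,[34,-36,0],[0,0,0]],[0,[34,-36,0],[0,0,0]],[0,[34,-36,0],[0,0,0]],[0,[34,-35,0],[0,0,0]],[0,[33,-35,0],[0,0,0]],[0,[0,0,0],[0,0,0]]])

```text
time_s: 39.42
ee_pos: [0.4358, 0.0835, 0.1266]
eef_rot: [-3.141, -0.0, 1.574]
force: [0.1, 0.1, 0.1]
grip_width: 0.0938
grip_force: 0.0
```

carry_out(commands=[[0,[0,0,40],[0,0,0]],[0,[0,0,35],[0,0,0]],[0.3,[0,0,20],[0,0,0]],[1,[0,0,0],[0,0,0]],[1,[0,0,0],[0,0,0]],[1,[0,0,0],[0,0,0]],[1,[0,0,0],[0,0,0]],[1,[0,0,0],[0,0,0]],[1,[0,0,0],[0,0,0]]])

```text
time_s: 40.55
ee_pos: [0.438, 0.082, 0.0323]
eef_rot: [3.14, -0.0, 1.571]
force: [-0.2, -1.2, 7.4]
grip_width: 0.0556
grip_force: 15.0
```

carry_out(commands=[[1,[0,0,-15],[0,0,0]],[1,[0,0,-25],[0,0,0]],[1,[-15,25,0],[0,0,0]],[1,[-24,40,0],[0,0,0]],[1,[-24,40,0],[0,0,0]],[1,[-20,40,0],[0,0,0]],[1,[-10,40,0],[0,0,0]],[1,[0,0,0],[0,0,0]],[1,[0,0,20],[0,0,0]],[1,[0,0,15],[0,0,0]]])

```text
time_s: 41.8
ee_pos: [0.6211, -0.0105, 0.0349]
eef_rot: [-3.14, -0.0, 1.571]
force: [-0.5, -0.4, -2.7]
grip_width: 0.0555
grip_force: 15.0
```

carry_out(commands=[[1,[0,0,3],[0,0,0]],[1,[0,0,1.5],[0,0,0]],[1,[0,0,0.5],[0,0,0]],[1,[0,0,0],[0,0,0]]])

```text
time_s: 42.3
ee_pos: [0.6225, -0.0109, 0.0318]
eef_rot: [3.141, 0.0, 1.571]
force: [0.3, 0.7, -3.2]
grip_width: 0.0555
grip_force: 15.0
```

```bash
python3 - <<'E'
from h import *
s=cam('side');w=cam('wrist')
for c in ('side','wrist'):
  for n in ('flask','jar','mat0'): print(c,n,[np.round(d['at'],4).tolist() for d in ctrl.place_of(n,c)])
E
```

```text
side flask [[0.6153, -0.0924, 0.004], [0.7339, -0.1259, 0.0027]]
side jar [[0.6201, 0.0702, 0.001]]
side mat0 [[0.6181, 0.0749, -0.0004], [0.6142, -0.0883, -0.0], [0.6227, -0.0114, 0.0019]]
wrist flask []
wrist jar [[0.625, -0.0056, 0.0043]]
wrist mat0 [[0.6148, 0.0748, 0.0016]]
```

carry_out(commands=[[1,[0,0,1.2],[0,0,0]],[0.2,[0,0,0],[0,0,0]],[0,[0,0,0],[0,0,0]],[0,[0,0,-40],[0,0,0]],[0,[0,0,-45],[0,0,0]],[0,[34,-38,0],[0,0,0]],[0,[34,-38,0],[0,0,0]],[0,[35,-38,0],[0,0,0]],[0,[35,-38,0],[0,0,0]],[0,[35,-38,0],[0,0,0]]])

```text
time_s: 43.95
ee_pos: [0.4311, 0.163, 0.1154]
eef_rot: [3.141, -0.0, 1.571]
force: [0.2, 1.2, -0.0]
grip_width: 0.0936
grip_force: 0.0
```

carry_out(commands=[[0,[0,0,0],[0,0,0]],[0,[0,0,40],[0,0,0]],[0,[0,0,34],[0,0,0]],[0.4,[0,0,10],[0,0,0]],[1,[0,0,0],[0,0,0]],[1,[0,0,0],[0,0,0]],[1,[0,0,0],[0,0,0]],[1,[0,0,0],[0,0,0]],[1,[0,0,0],[0,0,0]],[1,[0,0,0],[0,0,0]]])

```text
time_s: 45.2
ee_pos: [0.4326, 0.1621, 0.0316]
eef_rot: [3.141, -0.0, 1.571]
force: [0.1, -0.1, 5.4]
grip_width: 0.0419
grip_force: 15.0
```

carry_out(commands=[[1,[0,0,0],[0,0,0]]])

```text
time_s: 45.32
ee_pos: [0.4326, 0.1621, 0.0316]
eef_rot: [3.141, -0.0, 1.571]
force: [0.3, -0.6, 5.7]
grip_width: 0.0419
grip_force: 15.0
```

carry_out(commands=[[1,[0,0,-15],[0,0,0]],[1,[0,0,-25],[0,0,0]],[1,[-12,24,0],[0,0,0]],[1,[-22,40,0],[0,0,0]],[1,[-22,40,0],[0,0,0]],[1,[-22,40,0],[0,0,0]],[1,[-12,40,0],[0,0,0]],[1,[0,0,0],[0,0,0]],[1,[0,0,20],[0,0,0]],[1,[0,0,15],[0,0,0]]])

```text
time_s: 46.58
ee_pos: [0.615, 0.0725, 0.0346]
eef_rot: [-3.14, 0.0, 1.572]
force: [-0.2, 0.3, -1.4]
grip_width: 0.0417
grip_force: 15.0
```

carry_out(commands=[[1,[0,0,3],[0,0,0]],[1,[0,0,2],[0,0,0]],[1,[0,0,1],[0,0,0]],[1,[0,0,0],[0,0,0]]])

```text
time_s: 47.08
ee_pos: [0.6165, 0.0721, 0.0307]
eef_rot: [3.141, -0.0, 1.571]
force: [0.3, -0.1, -0.7]
grip_width: 0.0417
grip_force: 15.0
```

carry_out(commands=[[1,[0,0,0.3],[0,0,0]],[0.2,[0,0,0],[0,0,0]],[0,[0,0,0],[0,0,0]],[0,[0,0,-40],[0,0,0]],[0,[0,0,-50],[0,0,0]],[0,[40,-40,-20],[0,0,0]],[0,[40,-40,-20],[0,0,0]],[0,[40,-40,0],[0,0,0]],[0,[40,-40,0],[0,0,0]],[0,[40,-40,0],[0,0,0]]])

```text
time_s: 48.32
ee_pos: [0.4149, 0.2731, 0.1601]
eef_rot: [3.141, -0.0, 1.571]
force: [0.9, 0.8, 0.5]
grip_width: 0.0939
grip_force: 0.0
```

```bash
python3 - <<'E'
from h import *
s=cam('side');t=cam('top')
o=ctrl.get_obs();print(o['ee_pos'],o['time_s'])
for c in ('side','top'):
  for n in ('flask','jar','bottle','mat0'): print(c,n,[np.round(d['at'],4).tolist() for d in ctrl.place_of(n,c)])
for c,cc in (('side',s),('top',t)):
  for d in ctrl.outline_of('shaft',c): print('shaft',c,round(d['score'],2),[np.round(q,1) for q in rect(cc,d['region'],.045)])
cv2.imwrite('pics/c10.png',np.hstack([cv2.resize(t['img'][120:300,190:480],(400,300)),cv2.resize(s['img'][150:384,170:415],(400,300))]))
E
```

```text
[0.41338974 0.27475138 0.16018588] 48.425
side flask [[0.6135, -0.0947, 0.0038], [0.7331, -0.1273, 0.0055], [0.616, 0.0715, 0.0025]]
side jar [[0.6255, -0.0101, -0.0023]]
side bottle [[0.6188, 0.0721, 0.0032], [0.7474, 0.2206, 0.0002]]
side mat0 [[0.6155, 0.0719, 0.0005], [0.6217, -0.0111, -0.0026], [0.615, -0.0894, 0.0033]]
top flask []
top jar [[0.6238, -0.0138, 0.0037]]
top bottle [[0.7582, 0.2213, -0.0002], [0.6154, 0.0701, 0.0008]]
top mat0 [[0.6163, 0.0676, 0.0004], [0.616, -0.0934, -0.0055], [0.6253, -0.0106, -0.0003]]
shaft side 0.7 [array([ 477.2, -289.7]), array([248. ,  12.7]), np.float64(88.1)]
shaft top 0.78 [array([ 478.2, -316.5]), array([298.5,  13.6]), np.float64(88.7)]
```

View pics/c10.png

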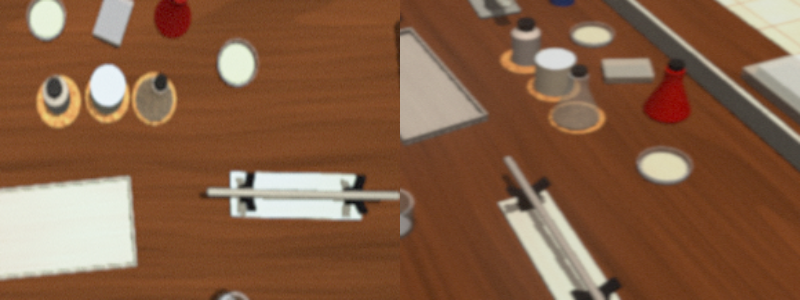

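```bash
python3 -c "
from station import ctrl
print(ctrl.hand_in())"
```

```text
the job is handed in; nothing more can be done
None
```

The job is done and handed in at about 48 s: the shaft lies in both V-notches within about 2 mm of centre, and the bottle, jar and flask each stand upright within a few millimetres of the middle of their own mats.

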